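# Free the left-hand clamp knob of a bench shaker and take out the tube carrier

### The arm

A 6-joint arm with a two-finger parallel gripper is mounted at the origin on a cart in front of the work surface, level with it; the furniture and walls round the work are solid. World frame = base frame: x ahead of the robot, y to its left, z up, the work surface at z = 0. Lengths are in m, angles in rad, forces in N, time in s.
With the tool pointing down it reaches from about 0.35 to 0.975 m from the base axis. Payload 17.4 kg.
Tool frame: the origin (TCP) lies at the very end of the fingers, on their centre line; the grasp point (between the pads) lies 19 mm behind it (r.grip_point_offset is the distance from the TCP to the grasp point, in m); z points along the fingers, y is the direction in which the jaws open and shut (so a half turn about z gives the same grasp; the last joint's range is limited). The gripper opens to 85 mm and grips with 20 to 120 N. Pads are 22 mm wide; open, the fingers measure 114 mm over their backs; the gripper's body (76 mm by 85 mm) begins 54 mm behind the grasp point. The pads swing forward as they close: fully open they stand 13 mm farther back than shut.
Start: joints at [1.153, 0.116, 1.442, -0, 1.584, -0.038], TCP at [0.25, 0.627, 0.231] pointing down, gripper open.
Joint ranges: [-2.83, 2.83], [-0.83, 2.19], [0.07, 2.5], [-1.14, 4.28], [0.01, 3], [-2.97, 2.97]. Speed limits (rad/s): [1.89, 1.89, 2.22, 3.14, 3.14, 3.14].

### API

Orientations are given as a rotation vector (axis times angle).
In Python, from plant import r gives the robot as it stands. Calls block until the motion is done:
- r.move_pose(position, orientation): joint-space move of the TCP to a pose.
- r.move_l(position, orientation=None, feed=0.15, stop_force=None): straight line of the TCP; orientation=None keeps the orientation; feed is the mean speed in m/s. With stop_force (N) it stops when the force on the tool has changed by that much, and returns True; else False.
- r.move_joints(angles): joint-space move.
- r.set_gripper(opening, strength=None): opening from 0.0 (shut) to 1.0 (fully open); strength is the grip in N (None keeps the last); returns when the fingers have stopped.
- r.wait(seconds).
- r.ik(position, orientation): joint angles nearest the present ones, or None.
- r.capture(name): name is "side" or "top"; returns a dict with "frame" (384x512x3 uint8, red, green, blue), "intrinsics" (3x3 intrinsics, pixels), "k1" (the pictures are not rectified: a ray, as slopes to the right and down, at radius r is drawn at 1 + k1 r^2 times it, then the intrinsics apply), "extrinsics" (4x4, takes a point from camera to world coordinates). Camera axes: x right, y down, z forward; pixel columns grow to the right and rows downward; lengths in m; the calibration is good to about 2 mm. A picture is of the moment at which its call begins. There is no depth.
A pose or a line that the arm cannot do raises r.Unreachable and nothing moves.
- r.sign_off(): hands the job in, once; it reports no verdict.
Readings, each from a call of its own:
- r.get_time(): time.
- r.get_joint_positions(): joint angles.
- r.get_dq(): joint speeds.
- r.get_joint_torque(): joint torques, N m.
- r.get_ee_pos(): TCP position.
- r.get_ee_rot(): TCP orientation.
- r.get_ft_force(): force on the tool from outside, world axes, zero at the start.
- r.get_moment(): the same for the moment, N m.
- r.get_opening(): opening from 0.0 (shut) to 1.0 (fully open).
Only numpy, scipy, OpenCV 4.12 (cv2) and the standard library are available. Lean on these libraries where they do the work, as an engineer would, in place of code of your own. Each camera call takes 0.05 s, during which the arm holds its last target.

### The job

Loosen the black clamp knob of the bench shaker - it has a left-hand thread, so turn it clockwise - until it comes up against its end stop, without wrenching it there or tightening it hard the wrong way. Then lift the tube carrier gently over the lip, draw it out from under the knob without forcing it against the knob or its stud, and set it down, not dropped, flat and lengthwise in the middle of the blue mat, the knob left fully loosened. Leave the other things on the bench where they are.

Things in the scene. Friction and masses are not known exactly. Their poses are not given: they have to be found in the camera images.
- shaker: Low white bench shaker, fixed, 184 x 116 mm. Origin on the worktop (z = 0) on the axis of its clamp knob; x along the carrier slot, away from the carrier block; z up. Dark platform 40 mm high; on it rails and end lips stand 4 mm high round the carrier plate (2 mm play): the carrier must be lifted over 4 mm before it can be drawn out along -x.
- drive_shaft: Upright steel stud, 10 mm thick, on which the knob runs; origin as the shaker's. Springy in twist, 4 N m per rad; untwisted its axes are parallel to the shaker's; 0.8 N m (0.2 rad) either way damages it. The thread drags with about 0.15 N m all the way; at the end stop the torque climbs by 4 N m per rad of further turning.
- knob_grip (a point): Centre, on the axis and half-way up, of the black fluted clamp knob, 44 mm across, 32 mm high; its 36 mm washer holds the carrier plate. Left-hand thread: clockwise from above loosens and raises it, 3 mm per rad. It stays on its stud: a hard end stop ends the thread. How tight it was left varies, a quarter to nearly half a turn remains; only torque tells the stop.
- carrier: Tube carrier: aluminium plate 140 x 56 x 6 mm with a 16 mm wide slot on its centre line, 40 mm long, open at the +x end; on it a blue tube block. Origin: centre of the plate's underside; x towards the slotted end, z up. 0.15 to 0.31 kg. At first it lies on the platform along the shaker's x, stud in its slot, 40 mm along its +x; with the knob at its stop it has 8 mm of room to rise.
- carrier_grip (a point): Centre, half-way up, of the carrier's blue tube block, 28 mm wide (along the carrier's y: grip across it), 30 mm long, 44 mm high, with an empty tube hole in its top. 40 mm along -x from the carrier's origin, 28 mm above the plate's underside.
- mat: Flat blue bench mat, fixed, 200 x 120 x 3 mm; origin at the centre of its underside, x along its length.
- specimen_cup_1: A white specimen cup with an orange screw cap, 44 x 44 x 53 mm; a bystander, standing loose on the worktop. Origin at the centre of its underside.
- specimen_cup_2: A white specimen cup with a blue screw cap, 44 x 44 x 53 mm; a bystander, standing loose on the worktop. Origin at the centre of its underside.
- label_roll: A roll of white labels, 66 x 66 x 28 mm; a bystander, standing loose on the worktop. Origin at the centre of its underside.
- timer: A white bench timer, 66 x 64 x 18 mm; a bystander, standing loose on the worktop. Origin at the centre of its underside.
- decapper: An orange waisted hand decapper, 35 x 35 x 70 mm; a bystander, standing loose on the worktop. Origin at the centre of its underside.
- wipe_pack: A pale pack of wipes, 112 x 75 x 41 mm; a bystander, standing loose on the worktop. Origin at the centre of its underside.

How it is judged:
On the way:
1. the knob is loosened clockwise up to its end stop (to within 0.6 mm of height), the carrier still on the platform under it (z of knob_grip in the frame of shaker above 0.0795 m and x of carrier in the frame of shaker above -0.05 m and z of carrier in the frame of shaker below 0.052 m), for 0.2 s.
At the end, for the whole second after the job is handed in: The carrier lies flat (within 0.06 rad) and at rest on the blue mat, its centre within 25 mm of the mat's centre and its length within 0.25 rad of the mat's length, either way round; the knob is still within 0.9 mm of its end stop (z of knob_grip in the frame of shaker above 0.0792 m and horizontal distance between carrier and mat below 0.025 m and angle between the x axis of carrier and the x axis of mat, either way round below 0.25 rad and angle between carrier's own z axis and vertical below 0.06 rad and z of carrier in the frame of mat below 0.006 m and linear speed of carrier below 0.02 m/s); the robot touches nothing.
It fails at once if the stud is twisted by more than 0.2 rad (0.8 N m): wrenched against the end stop, or tightened hard the wrong way (angle between the x axis of drive_shaft and the x axis of shaker, either way round above 0.2 rad).
It fails at once if the carrier is forced against the knob or its stud with more than 20 N (contact force between carrier and drive_shaft above 20 N).
It fails at once if the carrier is dropped (faster than 0.4 m/s while the fingers do not hold it) (linear speed of carrier above 0.4 m/s and contact force between the fingers and carrier below 0.1 N).
It fails at once if a bystander is moved by more than 30 mm (distance of any of specimen_cup_1, specimen_cup_2, label_roll, timer, decapper, wipe_pack from where it was at the start of the episode above 0.03 m).
It also fails if it takes over 72 s, if anything falls off the work surface, if the arm or the gripper's body presses on something with over 40 N, if the wrist force passes 120 N, or if a joint passes its speed limit or range.

## Working session

There is one attempt and no reset: what is moved stays moved. The work goes in short steps, each a Python script; the robot and the scene stay as the last script left them, time stands still between calls to the robot, and variables do not carry over. Pictures are saved under pics/ and viewed, and the job is handed in when it is done.

```bash
ls; mkdir -p pics; python3 - <<'E'
from plant import r
import cv2
for n in("side","top"):
    c=r.capture(n); cv2.imwrite(f"pics/{n}0.png",c["frame"][:,:,::-1]); print(n,c["intrinsics"],c["k1"],c["extrinsics"])
print(r.get_time(),r.get_ee_pos(),r.get_ee_rot(),r.get_opening())
E
```

```text
pics
side [[461.76124151   0.         254.99300934]
 [  0.         461.76124151 189.80573356]
 [  0.           0.           1.        ]] -0.11855691684020085 [[ 0.99713718 -0.01224162  0.07461626  0.4552119 ]
 [-0.07137509 -0.47813782  0.87537982 -1.40883476]
 [ 0.02496079 -0.8781995  -0.47764274  0.76561484]
 [ 0.          0.          0.          1.        ]]
top [[398.03337839   0.         260.54661341]
 [  0.         398.03337839 192.14306695]
 [  0.           0.           1.        ]] -0.015220008491347543 [[ 0.016215   -0.99268267  0.11965868  0.44130689]
 [-0.99984558 -0.01528736  0.0086663  -0.13342413]
 [-0.00677362 -0.11978073 -0.99277726  1.13046903]
 [ 0.          0.          0.          1.        ]]
0.1 [0.2501873  0.62675136 0.23065437] [-5.92995060e-01 -3.08488902e+00  1.48873907e-03] 0.9998271061065926
```

View pics/side0.png

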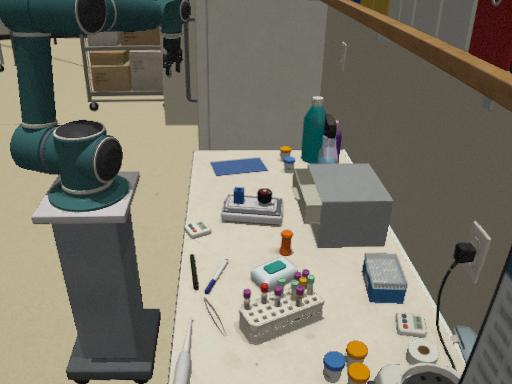

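View pics/top0.png

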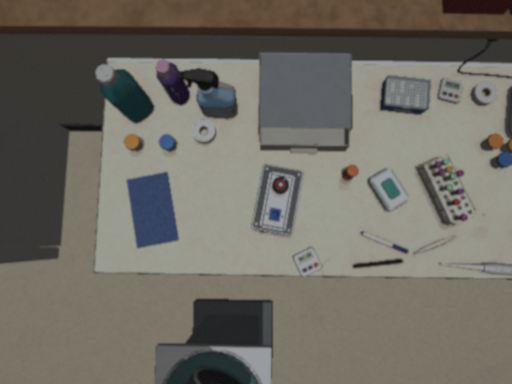

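Side view: the shaker is at (253,208), with its block at (239,195), knob at (265,195) and the mat at (239,166). Top view: knob (281,185), block (275,214), mat (153,209). I'll zoom in and measure.

```bash
cat > h.py <<'E'
import numpy as np, cv2
from plant import r
def ray(c,px):
    K=c["intrinsics"];k=c["k1"]
    d=(np.array(px,float)-K[:2,2])/[K[0,0],K[1,1]]
    u=d.copy()
    for _ in range(30): u=d/(1+k*(u@u))
    E=c["extrinsics"]; v=E[:3,:3]@np.array([u[0],u[1],1]); return E[:3,3],v/np.linalg.norm(v)
def onz(c,px,z):
    o,v=ray(c,px); return o+v*(z-o[2])/v[2]
def proj(c,P):
    E=c["extrinsics"];K=c["intrinsics"]
    p=E[:3,:3].T@(np.array(P)-E[:3,3]); u=p[:2]/p[2]; u=u*(1+c["k1"]*(u@u)); return K[:2,:2]@u+K[:2,2]
def tri(a,pa,b,pb):
    o1,v1=ray(a,pa);o2,v2=ray(b,pb)
    s=np.linalg.lstsq(np.c_[v1,-v2],o2-o1,rcond=None)[0]
    p,q=o1+s[0]*v1,o2+s[1]*v2; return (p+q)/2,np.linalg.norm(p-q)
E
python3 - <<'E'
from h import *
T=r.capture("top");S=r.capture("side")
f=T["frame"][150:270,100:350]; cv2.imwrite("pics/topz.png",cv2.resize(f[:,:,::-1],None,fx=3.2,fy=3.2,interpolation=cv2.INTER_CUBIC))
f=T["frame"][155:245,245:305]; cv2.imwrite("pics/topzz.png",cv2.resize(f[:,:,::-1],None,fx=6,fy=6,interpolation=cv2.INTER_CUBIC))
f=S["frame"][140:240,180:320]; cv2.imwrite("pics/sidez.png",cv2.resize(f[:,:,::-1],None,fx=5,fy=5,interpolation=cv2.INTER_CUBIC))
# mat
hsv=cv2.cvtColor(T["frame"],cv2.COLOR_RGB2HSV)
m=cv2.inRange(hsv,(105,90,40),(125,255,160))
for cn in cv2.findContours(m,cv2.RETR_EXTERNAL,cv2.CHAIN_APPROX_NONE)[0]:
    if cv2.contourArea(cn)>30:
        R=cv2.minAreaRect(cn);print(R,cv2.contourArea(cn))
        if cv2.contourArea(cn)>1500:
            b=[onz(T,p,0.003) for p in cv2.boxPoints(R)];print(np.round(b,4),np.mean(b,0),[np.linalg.norm(b[i]-b[i-1]) for i in range(4)])
E
```

```text
((274.5, 214.0), (9.60969066619873, 10.394155502319336), 11.309932708740234) 81.0
((152.0135040283203, 209.58106994628906), (67.23918151855469, 39.948951721191406), 80.53767395019531) 2533.0
[[0.6073 0.2616 0.003 ]
 [0.6281 0.1488 0.003 ]
 [0.4392 0.1091 0.003 ]
 [0.4189 0.2197 0.003 ]] [0.52339637 0.18478544 0.003     ] [np.float64(0.1929649470956366), np.float64(0.11476721374646809), np.float64(0.19298288515275216), np.float64(0.11246818617936453)]
((504.0, 159.0), (14.0, 14.0), 90.0) 153.5
((166.75001525878906, 142.25001525878906), (14.142135620117188, 13.435027122497559), 45.0) 146.5
```

View pics/topzz.png

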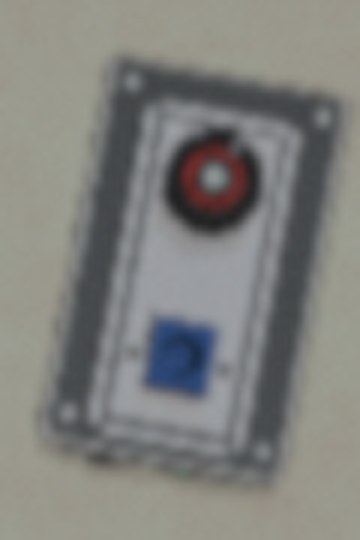

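View pics/sidez.png

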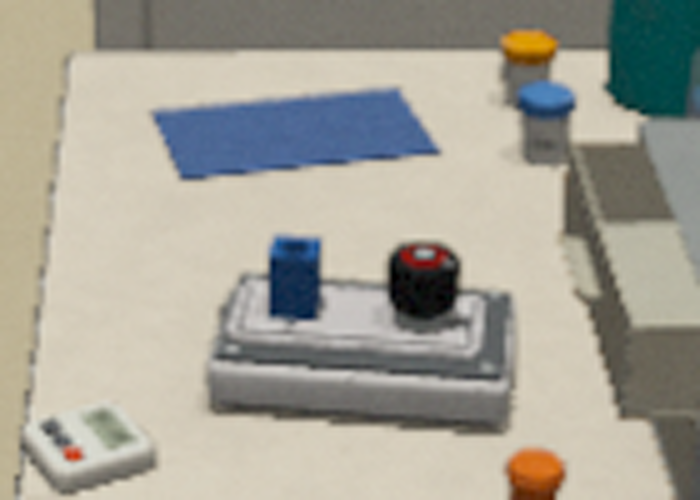

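```bash
python3 - <<'E'
from h import *
T=r.capture("top");S=r.capture("side")
tz=lambda x,y:((x+.5)/6-.5+245,(y+.5)/6-.5+155)
sz=lambda x,y:((x+.5)/5-.5+180,(y+.5)/5-.5+140)
scr=[onz(T,tz(*p),.04) for p in [(131,82),(321,118),(68,411),(263,451)]]
print(np.round(scr,4)); 
d1=(scr[0]-scr[2]);d2=scr[1]-scr[3];print(np.degrees(np.arctan2(d1[1],d1[0])),np.degrees(np.arctan2(d2[1],d2[0])),np.linalg.norm(d1),np.linalg.norm(d2),np.linalg.norm(scr[0]-scr[1]))
for e in [scr[0]-scr[1],scr[2]-scr[3]]: print("w",np.degrees(np.arctan2(-e[0],e[1])))
h=cv2.cvtColor(T["frame"],cv2.COLOR_RGB2HSV); hs=cv2.cvtColor(S["frame"],cv2.COLOR_RGB2HSV)
f=T["frame"].astype(int)
def cen(m,x0,x1,y0,y1):
    ys,xs=np.nonzero(m[y0:y1,x0:x1]);return (xs.mean()+x0,ys.mean()+y0),len(xs)
dark=(f.max(2)<75)|((f[:,:,0]>f[:,:,1]+40))
c,n=cen(dark,270,292,174,196);print("knob top view dark+red",c,n)
mb=cv2.inRange(h,(105,100,40),(125,255,255))>0
cb,nb=cen(mb,262,288,203,226);print("block",cb,nb)
k1,b1=onz(T,tz(213,178),.092),onz(T,cb,.088)
print("knob via white",k1,"block",b1,"dist",np.linalg.norm((k1-b1)[:2]),np.degrees(np.arctan2(*(k1-b1)[[1,0]])))
print("tri white",tri(T,tz(213,178),S,sz(425,253)))
print("red",tri(T,tz(213,180),S,sz(424,255)))
print("blockhole",tri(T,tz(180,354),S,sz(296,246)))
sc=np.mean(scr,0);print("shaker centre",sc)
E
```

```text
[[ 0.6399 -0.1391  0.04  ]
 [ 0.6243 -0.2272  0.04  ]
 [ 0.4873 -0.1126  0.04  ]
 [ 0.4706 -0.2016  0.04  ]]
-9.858120589558556 -9.451053769915676 0.1548234160702221 0.15583632300697944 0.08941376810817483
w -10.02044116861003
w -10.657043328753943
knob top view dark+red (np.float64(279.7972972972973), np.float64(185.42567567567568)) 148
block (np.float64(274.5), np.float64(214.0)) 94
knob via white [ 0.58819951 -0.17546476  0.092     ] block [ 0.50983871 -0.16181785  0.088     ] dist 0.07954026011358811 -9.87925185526424
tri white (array([ 0.58911152, -0.17554003,  0.09080357]), np.float64(0.0014716008708449931))
red (array([ 0.58847711, -0.17560623,  0.08944674]), np.float64(0.0015947222333451926))
blockhole (array([ 0.51116287, -0.16198585,  0.08947907]), np.float64(0.0006523542889200516))
shaker centre [ 0.55553365 -0.17013594  0.04      ]
```

```bash
cat >> h.py <<'E'
from scipy.spatial.transform import Rotation as Ro
def ori(psi): # tool down, jaw axis (tool y) at angle psi
    y=np.array([np.cos(psi),np.sin(psi),0]);z=np.array([0,0,-1.]);return Ro.from_matrix(np.c_[np.cross(y,z),y,z]).as_rotvec()
def psi():
    y=Ro.from_rotvec(r.get_ee_rot()).as_matrix()[:,1];return np.arctan2(y[1],y[0])
def st(t=""): print(t,"t%.1f"%r.get_time(),"p",np.round(r.get_ee_pos(),4),"psi%.3f"%psi(),"F",np.round(r.get_ft_force(),2),"M",np.round(r.get_moment(),3),"op%.3f"%r.get_opening(),"j6 %.2f"%r.get_joint_positions()[5])
YS=np.radians(-9.9); AX=np.array([.5885,-.1755]); G=np.array([.5102,-.1619]); MAT=np.array([.5234,.1848])
E
python3 - <<'E'
from h import *
p0=YS+np.pi/2
for d in (0,-.5): print(np.round(r.ik([*AX,.2],ori(p0+d)),2))
E
```

```text
[-0.33 -0.01  1.62  0.    1.53 -1.73]
[-0.33 -0.01  1.62 -0.    1.53 -1.23]
```

```bash
python3 - <<'E'
from h import *
p0=YS+np.pi/2
r.move_pose([*AX,.18],ori(p0)); st("above")
r.set_gripper(.8,40); st()
r.move_l([*AX,.085],feed=.15); st()
print(r.move_l([*AX,.0555],feed=.05,stop_force=6)); st("down")
T=r.capture("top");S=r.capture("side")
f=S["frame"][130:240,180:320]; cv2.imwrite("pics/sidek.png",cv2.resize(f[:,:,::-1],None,fx=5,fy=5,interpolation=cv2.INTER_CUBIC))
E
```

```text
above t3.4 p [ 0.5887 -0.175   0.18  ] psi1.399 F [ 0.73 -0.21  0.22] M [ 0.018 -0.005  0.011] op1.003 j6 -1.73
 t3.7 p [ 0.5886 -0.1753  0.18  ] psi1.398 F [-0.44  0.03  0.9 ] M [ 0.009 -0.041  0.01 ] op0.803 j6 -1.73
 t4.5 p [ 0.589  -0.1757  0.086 ] psi1.398 F [ 0.07 -0.38  1.04] M [ 0.007 -0.002  0.046] op0.801 j6 -1.73
False
down t5.2 p [ 0.5886 -0.1755  0.0556] psi1.398 F [-0.08  0.73  0.04] M [-0.055  0.     0.023] op0.796 j6 -1.73
```

View pics/sidek.png

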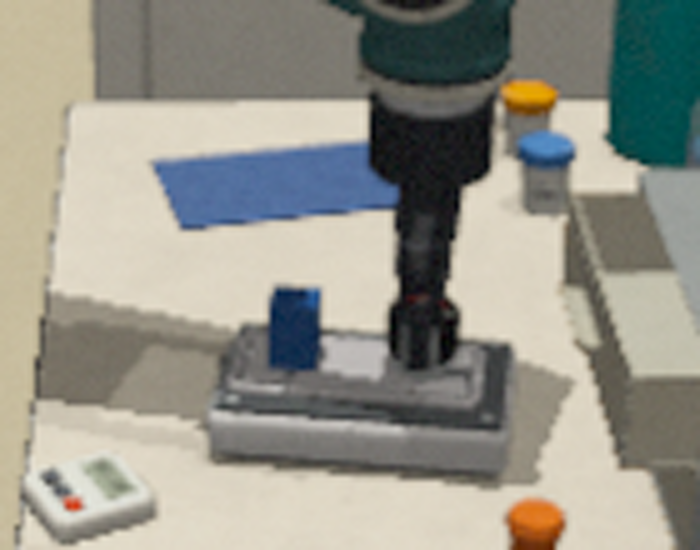

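The side view shows the fingers straddling the knob at (424,330) in the zoomed crop, centred on it. Next I'll close the gripper and read the forces.

```bash
cat >> h.py <<'E'
def fm(n=8):
    a=[];b=[]
    for _ in range(n): a.append(r.get_ft_force());b.append(r.get_moment());r.wait(.01)
    return np.mean(a,0),np.mean(b,0)
E
python3 - <<'E'
from h import *
r.set_gripper(0.3,40); st("closed"); print(fm()); r.wait(.3); print(fm()); st()
E
```

```text
closed t5.6 p [ 0.5886 -0.176   0.0561] psi1.398 F [-2.39 -4.33  5.18] M [-0.665  0.306 -0.025] op0.505 j6 -1.73
(array([-1.81475465, -4.58022849,  5.57495994]), array([-0.71686175,  0.35614659,  0.00742127]))
(array([-2.08086798, -5.09870543,  5.80681051]), array([-0.74024406,  0.36239754, -0.00669609]))
 t6.1 p [ 0.5887 -0.176   0.0561] psi1.398 F [-1.69 -5.29  5.36] M [-0.766  0.386 -0.012] op0.505 j6 -1.73
```

```bash
cat >> h.py <<'E'
def turn(n,dp=.05,lim=.40,T=.25):
    p=np.array(turn.p);a=turn.a;hit=False
    for i in range(n):
        a-=dp;p[2]+=.003*dp
        r.move_l(p,ori(a),feed=.003*dp/T)
        F,M=fm(5)
        print("%.1f a%.2f act%.3f z%.4f F %s Mz %.3f M %s op%.3f"%(r.get_time(),a,psi(),r.get_ee_pos()[2],np.round(F,1),M[2],np.round(M[:2],2),r.get_opening()))
        c=np.clip(F[:2]*4e-5,-3e-4,3e-4);p[:2]+=c
        p[2]+=np.clip(F[2]*1e-5,-1e-4,1e-4)
        if M[2]>lim: hit=True;break
    import json;json.dump([list(p),a],open("turn.json","w"));return hit
def tload():
    import json;turn.p,turn.a=json.load(open("turn.json"))
E
python3 - <<'E'
from h import *
turn.p=[.5886,-.1758,.0558];turn.a=YS+np.pi/2
print(turn(4))
E
```

```text
6.4 a1.35 act1.349 z0.0562 F [-1.8 -5.   4.6] Mz 0.132 M [-0.75  0.34] op0.503
6.7 a1.30 act1.300 z0.0563 F [-1.6 -4.4  4.4] Mz 0.151 M [-0.59  0.23] op0.505
7.0 a1.25 act1.250 z0.0564 F [-0.5 -3.5  4.5] Mz 0.143 M [-0.37  0.06] op0.501
7.3 a1.20 act1.200 z0.0566 F [-0.1 -1.7  4.8] Mz 0.118 M [-0.12 -0.11] op0.504
False
```

```bash
python3 - <<'E'
from h import *
tload(); print(turn(24,.06,.38,.27))
E
```

```text
7.6 a1.14 act1.141 z0.0568 F [ 0.1 -0.5  4.3] Mz 0.116 M [ 0.09 -0.24] op0.498
7.9 a1.08 act1.081 z0.0570 F [ 1.1 -0.1  4.3] Mz 0.123 M [ 0.23 -0.38] op0.506
8.2 a1.02 act1.021 z0.0572 F [1.7 0.1 3.8] Mz 0.133 M [ 0.3  -0.45] op0.504
8.5 a0.96 act0.961 z0.0574 F [1.4 0.6 3.2] Mz 0.123 M [ 0.3  -0.48] op0.505
8.8 a0.90 act0.901 z0.0576 F [ 1.5 -0.4  2.6] Mz 0.123 M [ 0.26 -0.42] op0.501
9.1 a0.84 act0.841 z0.0578 F [ 0.5 -0.   2.2] Mz 0.131 M [ 0.18 -0.38] op0.504
9.4 a0.78 act0.781 z0.0579 F [ 0.5 -0.2  2. ] Mz 0.122 M [ 0.14 -0.33] op0.504
9.7 a0.72 act0.721 z0.0582 F [ 0.2 -0.9  1.3] Mz 0.124 M [ 0.09 -0.32] op0.503
9.9 a0.66 act0.661 z0.0584 F [ 0.4 -0.9  0.8] Mz 0.129 M [ 0.04 -0.31] op0.505
10.2 a0.60 act0.601 z0.0586 F [-0.2 -0.6  0.4] Mz 0.107 M [-0.   -0.25] op0.508
10.5 a0.54 act0.541 z0.0587 F [-0.5 -0.9  0.4] Mz 0.127 M [-0.04 -0.26] op0.503
10.8 a0.48 act0.481 z0.0589 F [-0.1 -0.7  0.2] Mz 0.113 M [-0.04 -0.29] op0.504
11.1 a0.42 act0.421 z0.0592 F [ 0.2 -1.1 -0.9] Mz 0.086 M [-0.06 -0.27] op0.503
11.4 a0.36 act0.361 z0.0593 F [-0.2 -1.  -0.7] Mz 0.125 M [-0.05 -0.25] op0.502
11.7 a0.30 act0.301 z0.0595 F [-0.  -0.7 -0.8] Mz 0.101 M [-0.03 -0.24] op0.505
12.0 a0.24 act0.241 z0.0597 F [-0.4 -0.4 -0.5] Mz 0.125 M [-0.03 -0.26] op0.509
12.3 a0.18 act0.181 z0.0598 F [ 0.2 -0.5 -0.6] Mz 0.116 M [-0.07 -0.23] op0.510
12.6 a0.12 act0.121 z0.0600 F [-0.7 -0.8 -0.4] Mz 0.129 M [-0.1  -0.19] op0.505
12.9 a0.06 act0.061 z0.0602 F [-0.5 -0.6 -0.9] Mz 0.122 M [-0.11 -0.21] op0.506
13.2 a-0.00 act0.001 z0.0604 F [-0.5 -0.1 -0.1] Mz 0.144 M [-0.13 -0.21] op0.503
13.4 a-0.06 act-0.059 z0.0606 F [-0.4 -1.  -0.7] Mz 0.118 M [-0.14 -0.22] op0.502
13.7 a-0.12 act-0.119 z0.0608 F [-0.9 -0.9 -0.7] Mz 0.116 M [-0.15 -0.23] op0.506
14.0 a-0.18 act-0.179 z0.0609 F [ 0.  -0.6 -0.4] Mz 0.119 M [-0.14 -0.26] op0.504
14.3 a-0.24 act-0.239 z0.0611 F [-0.  -0.7 -0.2] Mz 0.113 M [-0.2  -0.27] op0.502
False
```

```bash
python3 - <<'E'
from h import *
tload(); print(turn(30,.05,.36,.25)); st()
E
```

```text
14.6 a-0.29 act-0.289 z0.0613 F [-0.3 -0.6 -0.1] Mz 0.110 M [-0.17 -0.2 ] op0.507
14.9 a-0.34 act-0.340 z0.0614 F [-0.4 -0.5 -0.2] Mz 0.132 M [-0.16 -0.2 ] op0.502
15.2 a-0.39 act-0.390 z0.0615 F [-0.7 -0.1 -0.1] Mz 0.108 M [-0.19 -0.18] op0.507
15.5 a-0.44 act-0.440 z0.0617 F [-0.8  0.   0.1] Mz 0.138 M [-0.2  -0.16] op0.500
15.8 a-0.49 act-0.490 z0.0618 F [-0.1 -0.2 -0.1] Mz 0.127 M [-0.21 -0.19] op0.506
16.1 a-0.54 act-0.540 z0.0620 F [-0.  -0.6  0.4] Mz 0.130 M [-0.21 -0.19] op0.500
16.4 a-0.59 act-0.590 z0.0622 F [-0.8 -0.6 -0. ] Mz 0.114 M [-0.22 -0.13] op0.505
16.6 a-0.64 act-0.640 z0.0623 F [-0.6 -0.6  0.6] Mz 0.129 M [-0.27 -0.12] op0.502
16.9 a-0.69 act-0.690 z0.0624 F [-0.8 -0.3  0.2] Mz 0.141 M [-0.25 -0.13] op0.503
17.2 a-0.74 act-0.740 z0.0626 F [0.1 0.2 0.2] Mz 0.123 M [-0.25 -0.12] op0.506
17.5 a-0.79 act-0.790 z0.0628 F [-1.  -0.2 -0.1] Mz 0.123 M [-0.27 -0.09] op0.502
17.8 a-0.84 act-0.840 z0.0629 F [-0.2  0.1 -0.6] Mz 0.217 M [-0.28 -0.14] op0.509
18.1 a-0.89 act-0.890 z0.0629 F [ 0. -1. -2.] Mz 0.387 M [-0.37 -0.2 ] op0.501
True
 t18.1 p [ 0.5883 -0.1771  0.0629] psi-0.890 F [-0.1  -0.71 -2.56] M [-0.422 -0.215  0.392] op0.501 j6 0.56
```

```bash
python3 - <<'E'
from h import *
r.wait(.25)
r.set_gripper(.78,40); st("open")
p=r.get_ee_pos(); r.move_l([p[0],p[1],.14],feed=.12); st()
q=[.5102,-.163]
r.move_pose([*q,.14],ori(YS-np.pi/2)); r.set_gripper(.62,25); st()
T=r.capture("top");S=r.capture("side")
f=S["frame"][130:240,180:320]; cv2.imwrite("pics/sidec.png",cv2.resize(f[:,:,::-1],None,fx=5,fy=5,interpolation=cv2.INTER_CUBIC))
f=T["frame"][155:245,245:305]; cv2.imwrite("pics/topc.png",cv2.resize(f[:,:,::-1],None,fx=6,fy=6,interpolation=cv2.INTER_CUBIC))
E
```

```text
open t18.7 p [ 0.5884 -0.177   0.0632] psi-0.892 F [-0.69 -0.02  0.41] M [-0.022  0.007 -0.022] op0.778 j6 0.56
 t19.5 p [ 0.5881 -0.1769  0.1392] psi-0.892 F [-0.16  0.24 -0.98] M [ 0.006 -0.038 -0.008] op0.781 j6 0.56
 t20.6 p [ 0.5104 -0.163   0.1398] psi-1.743 F [-0.09 -0.22 -0.46] M [ 0.024 -0.041  0.012] op0.618 j6 1.39
```

View pics/sidec.png

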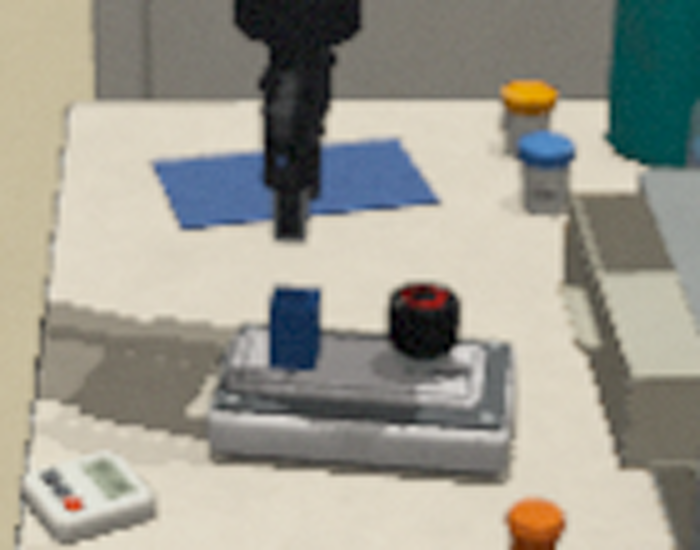

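View pics/topc.png

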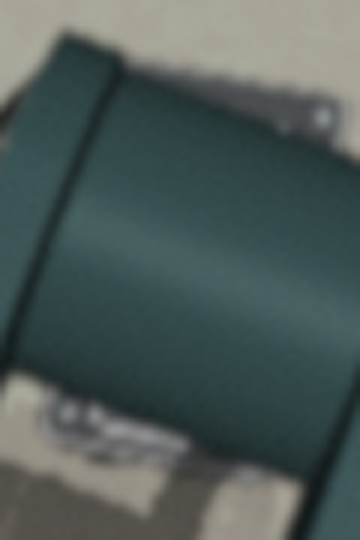

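The side view shows the knob sitting higher, with its red top at (426,296) in the zoomed crop, and the gripper above the block at (296,328). I'll check the knob's height, then grip the block lightly.

```bash
python3 - <<'E'
from h import *
S=r.capture("side")
sz=lambda x,y:((x+.5)/5-.5+180,(y+.5)/5-.5+130)
for px in [(425,303-0),(426,296)]:
    o,v=ray(S,sz(*px)); s=((np.array([.5884,-.1765])-o[:2])@v[:2])/(v[:2]@v[:2]); print("top z at axis",o+s*v)
q=[.5102,-.163]
r.move_l([*q,.095],feed=.12)
print(r.move_l([*q,.0535],feed=.05,stop_force=5)); st("down")
r.set_gripper(.2,20); st("closed"); print(fm())
E
```

```text
top z at axis [ 0.58972152 -0.17664426  0.0914992 ]
top z at axis [ 0.59015873 -0.17669262  0.096384  ]
False
down t22.3 p [ 0.5104 -0.1631  0.0538] psi-1.744 F [0.06 0.04 0.17] M [ 0.053  0.01  -0.004] op0.620 j6 1.39
closed t22.6 p [ 0.5104 -0.1631  0.0539] psi-1.744 F [-1.11  0.18  3.54] M [0.016 0.108 0.054] op0.327 j6 1.39
(array([-0.59993932,  0.05519353,  3.14114738]), array([-0.00193724,  0.08426501, -0.00651022]))
```

```bash
python3 - <<'E'
from h import *
r.set_gripper(.2,70); st("grip"); print(fm())
z0=r.get_ee_pos()[2]; q=[.5102,-.163]
for i in range(1,6):
    h=r.move_l([*q,.0535+.0012*i],feed=.012,stop_force=8); F,M=fm(5); print(i,h,np.round(F,2),np.round(M,3),r.get_ee_pos()[2]-z0)
    if h: break
S=r.capture("side")
f=S["frame"][130:240,180:320]; cv2.imwrite("pics/sidel.png",cv2.resize(f[:,:,::-1],None,fx=5,fy=5,interpolation=cv2.INTER_CUBIC))
E
```

```text
grip t22.9 p [ 0.5104 -0.1631  0.054 ] psi-1.744 F [-0.95  0.3   5.67] M [ 0.047  0.126 -0.013] op0.317 j6 1.39
(array([-0.99545673,  0.10925235,  5.7796247 ]), array([0.03146732, 0.13670077, 0.00611787]))
1 False [-0.01 -0.19 -1.71] [ 0.014  0.036 -0.   ] 0.00041929654506740743
2 False [ 0.47 -0.24 -2.21] [0.01  0.037 0.016] 0.0018979003590868793
3 False [-0.1  -0.42 -1.94] [-0.002  0.047  0.   ] 0.003180531458134059
4 False [ 0.46 -0.18 -1.56] [ 0.01   0.021 -0.019] 0.004370912869715436
5 False [-0.18  0.18 -1.88] [ 0.019  0.041 -0.008] 0.005580771857979602
```

View pics/sidel.png

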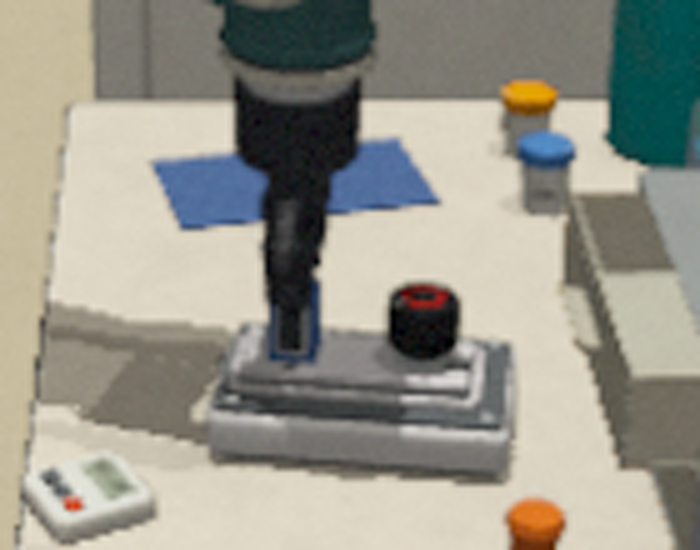

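Side view: the carrier has lifted evenly, with 1.9 N on the wrist and no growing moment. I'll draw it out with a force guard.

```bash
python3 - <<'E'
from h import *
u=np.array([np.cos(YS),np.sin(YS)]); q=np.array([.5102,-.163]); z=.0601
for d in (.01,.025,.04,.055,.07,.078):
    h=r.move_l([*(q-d*u),z],feed=.04,stop_force=5); F,M=fm(4); print(d,h,np.round(F,2),np.round(M,3)); st()
    if h: break
S=r.capture("side")
f=S["frame"][130:240,180:320]; cv2.imwrite("pics/sided.png",cv2.resize(f[:,:,::-1],None,fx=5,fy=5,interpolation=cv2.INTER_CUBIC))
E
```

```text
0.01 False [-0.25 -0.35 -1.92] [0.037 0.058 0.006]
 t24.9 p [ 0.5003 -0.1613  0.0602] psi-1.744 F [-0.97  0.38 -1.43] M [-0.06   0.029 -0.068] op0.319 j6 1.38
0.025 False [-0.15  0.12 -1.16] [ 0.013  0.021 -0.001]
 t25.4 p [ 0.4856 -0.1587  0.0602] psi-1.744 F [-0.59  0.79 -2.45] M [-0.003  0.055  0.001] op0.322 j6 1.38
0.04 False [ 0.25  0.42 -1.29] [ 0.002  0.024 -0.023]
 t26.0 p [ 0.4708 -0.1562  0.0602] psi-1.744 F [-0.76  0.73 -0.91] M [0.006 0.002 0.025] op0.319 j6 1.37
0.055 False [-0.31  0.26 -1.49] [-0.027  0.017  0.006]
 t26.6 p [ 0.4561 -0.1536  0.0602] psi-1.744 F [ 0.71  0.08 -0.85] M [ 0.021  0.036 -0.029] op0.316 j6 1.37
0.07 False [ 0.17 -0.09 -1.75] [ 0.024  0.022 -0.009]
 t27.1 p [ 0.4413 -0.151   0.0602] psi-1.744 F [-0.23  0.32 -2.54] M [0.006 0.109 0.052] op0.317 j6 1.36
0.078 False [ 0.07 -0.06 -1.58] [0.002 0.037 0.003]
 t27.5 p [ 0.4333 -0.1496  0.0601] psi-1.744 F [ 0.46  0.12 -1.82] M [0.007 0.03  0.064] op0.323 j6 1.36
```

View pics/sided.png

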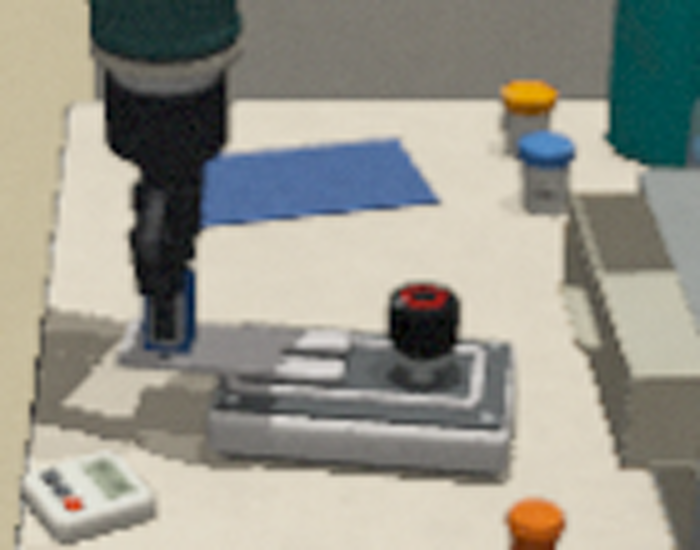

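The slotted end at (350,340) is clear of the knob at (424,320). I'll lift the carrier and carry it to the mat.

```bash
python3 - <<'E'
from h import *
p=r.get_ee_pos(); r.move_l([p[0],p[1],.14],feed=.08)
ym=np.radians(12); g=MAT+[0,-.001]-.040*np.array([np.cos(ym),np.sin(ym)]); o=ori(ym-np.pi/2)
print(g, np.round(r.ik([*g,.12],o),2))
r.move_l([*g,.13],o,feed=.12); st()
r.move_l([*g,.035],feed=.08); st()
S=r.capture("side")
f=S["frame"][130:240,180:320]; cv2.imwrite("pics/sidem.png",cv2.resize(f[:,:,::-1],None,fx=5,fy=5,interpolation=cv2.INTER_CUBIC))
E
```

```text
[0.4842741  0.17548353] [ 0.3  -0.19  1.92 -0.    1.41  1.66]
 t31.6 p [0.4843 0.1753 0.1301] psi-1.362 F [-0.27 -0.05 -1.7 ] M [-0.029  0.056 -0.024] op0.319 j6 1.66
 t32.9 p [0.4846 0.1756 0.0356] psi-1.361 F [ 0.19 -0.08 -1.35] M [-0.052  0.04  -0.008] op0.318 j6 1.66
```

View pics/sidem.png

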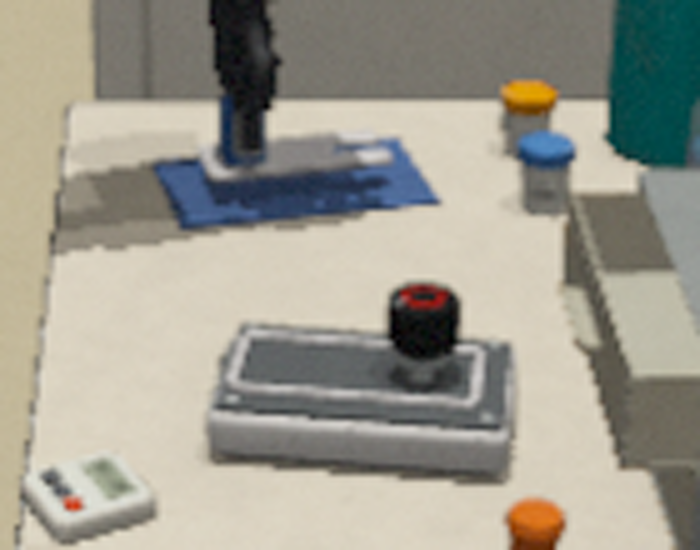

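The carrier hovers level and lengthwise over the mat, with its block at (242,130). I'll lower it until it touches.

```bash
python3 - <<'E'
from h import *
g=r.get_ee_pos()[:2]
r.move_l([*g,.021],feed=.04)
print(r.move_l([*g,.0145],feed=.01,stop_force=4)); st(); print(fm())
r.set_gripper(.45,20); r.wait(.2); st()
r.move_l([*g,.09],feed=.1)
r.move_pose([.42,-.02,.22],ori(np.radians(-90))); st()
T=r.capture("top");S=r.capture("side")
f=S["frame"][130:240,180:320]; cv2.imwrite("pics/sidef.png",cv2.resize(f[:,:,::-1],None,fx=5,fy=5,interpolation=cv2.INTER_CUBIC))
f=T["frame"][120:280,110:350]; cv2.imwrite("pics/topf.png",cv2.resize(f[:,:,::-1],None,fx=3.3,fy=3.3,interpolation=cv2.INTER_CUBIC))
E
```

```text
True
 t34.0 p [0.4847 0.1756 0.017 ] psi-1.361 F [-1.16 -0.23  4.95] M [-0.077  0.079  0.036] op0.318 j6 1.66
(array([-1.02686629, -0.17787888,  5.35491885]), array([-0.06157365,  0.09794255, -0.00501897]))
 t34.5 p [0.4841 0.1754 0.0163] psi-1.361 F [-0.02 -0.91  0.21] M [-0.039 -0.037 -0.004] op0.447 j6 1.66
 t36.3 p [ 0.4201 -0.0195  0.219 ] psi-1.570 F [ 0.52  0.31 -0.3 ] M [ 0.03   0.003 -0.011] op0.448 j6 1.46
```

View pics/sidef.png

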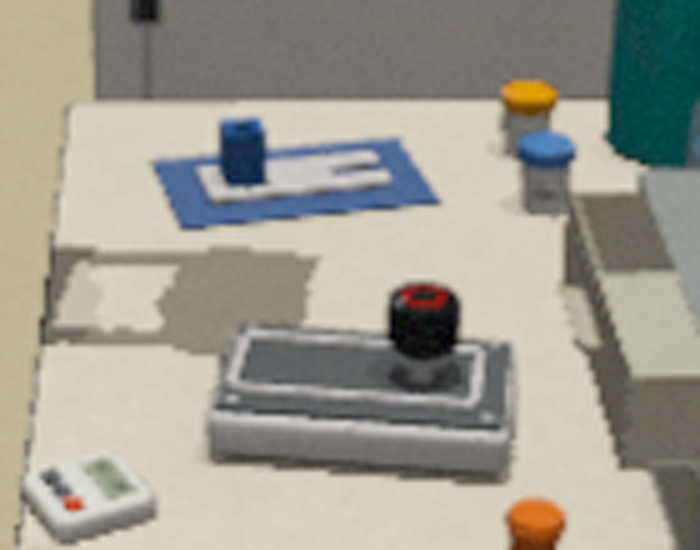

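View pics/topf.png

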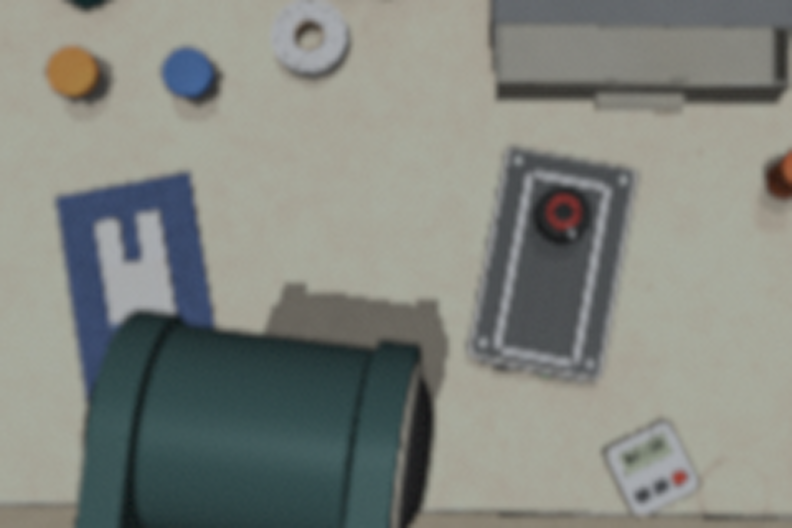

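The side view shows the carrier lying flat on the mat, but the arm hides part of it in the top view. I'll move the arm aside and measure.

```bash
python3 - <<'E'
from h import *
q=list(r.get_joint_positions()); q[0]-=.75; r.move_joints(q); r.wait(.2); st()
T=r.capture("top");S=r.capture("side")
f=T["frame"][160:260,110:230]; cv2.imwrite("pics/topg.png",cv2.resize(f[:,:,::-1],None,fx=5,fy=5,interpolation=cv2.INTER_CUBIC))
hsv=cv2.cvtColor(T["frame"],cv2.COLOR_RGB2HSV)
blue=cv2.inRange(hsv,(105,90,40),(125,255,200)); blue[:, :115]=0; blue[:,200:]=0; blue[:165]=0
cn=max(cv2.findContours(blue,cv2.RETR_EXTERNAL,cv2.CHAIN_APPROX_NONE)[0],key=cv2.contourArea)
R=cv2.minAreaRect(cn); b=np.array([onz(T,p,.003) for p in cv2.boxPoints(R)]); print("mat",R,b.mean(0))
hull=np.zeros_like(blue); cv2.fillPoly(hull,[cn],255)
pl=cv2.inRange(hsv,(0,0,110),(180,70,255))&cv2.erode(hull,np.ones((3,3)))
cp=max(cv2.findContours(pl,cv2.RETR_EXTERNAL,cv2.CHAIN_APPROX_NONE)[0],key=cv2.contourArea)
R=cv2.minAreaRect(cp); b=np.array([onz(T,p,.009) for p in cv2.boxPoints(R)]);print("plate",R,np.round(b,4),b.mean(0),[np.linalg.norm(b[i]-b[i-1]) for i in (0,1)])
e=b[np.argmax([0,0])]
for i in (0,1):
    d=b[i]-b[i-1]; print(np.degrees(np.arctan2(d[1],d[0])))
E
```

```text
t37.8 p [ 0.295  -0.2998  0.2188] psi-2.317 F [ 0.72 -0.1   0.21] M [-0.006  0.037 -0.008] op0.450 j6 1.46
mat ((152.0135040283203, 209.58106994628906), (67.23918151855469, 39.948951721191406), 80.53767395019531) [0.52339637 0.18478544 0.003     ]
plate ((151.72972106933594, 209.3783721923828), (50.96367645263672, 21.37186622619629), 80.53767395019531) [[0.5887 0.2292 0.009 ]
 [0.5997 0.1693 0.009 ]
 [0.4574 0.1389 0.009 ]
 [0.4466 0.1979 0.009 ]] [0.52311949 0.18382607 0.009     ] [np.float64(0.14548457467742232), np.float64(0.0609206769846664)]
12.393877794503828
-79.56909404964917
```

View pics/topg.png

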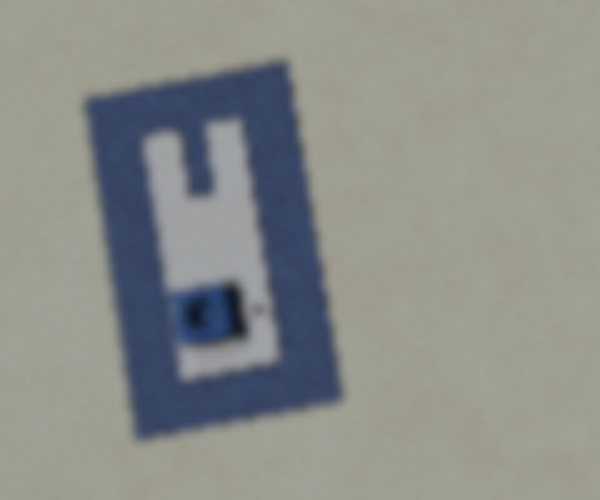

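The plate is centred on the mat, from (145,130) to (280,370) in the zoomed crop, within about 1 mm and parallel to it. I'm handing in.

```bash
python3 - <<'E'
from plant import r
r.sign_off(); print(r.get_time())
E
```

```text
the job is handed in; nothing more can be done
the job is handed in; nothing more can be done
```

The job is handed in, at about 38 s of the 72 s allowed. The sign-off reports no verdict.

- **Knob:** I turned it clockwise about 2.2 rad against a steady drag of about 0.12 N m. I stopped when the torque rose sharply to 0.39 N m at the end stop, well under 0.8 N m. After I let go, a ray from the side camera put the knob top at about 0.096 m; at the stop it should be 0.0961 m. That reading is only good to about 2 mm, so the torque rise is the real evidence that it reached the stop.
- **Carrier:** I lifted it about 6 mm, and the wrist felt its weight of about 1.9 N. I then drew it out 78 mm; no 5 N force guard tripped and the averaged sideways force stayed below 0.5 N. I set it down on the mat at 10 mm/s until contact.
- **Final checks:** In the top view the plate's centre is about 1 mm from the mat's centre and parallel to it. The side view shows it lying flat. The gripper is open and clear of everything.
- **Bystanders:** In the last pictures that show them, the bystanders look unmoved, though I did not measure their positions.
- **Disagreement:** The knob axis felt through the fingers was about 1.5 mm in y from where the camera put it, within the calibration error. I corrected for it.

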